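Set the ring lamp's dimmer lever for the find in the dish and switch the lamp on

TASK

See which of the three finds lies in the white dish under the ring lamp, and set the lamp's dimmer lever on the mark of that find's colour. Only once the lever stands on its mark, press the red lamp switch right down and let it come up again. Do not knock the ring lamp, which hangs low over the lever (come in at a slant under its front edge), and leave the finds and the other things on the bench where they are.

Things in the scene. Friction and masses are not known exactly. Their poses are not given: they have to be found in the camera images.
- station: Examining station, fixed: white base plate 310 x 200 x 12 mm carrying dimmer, dish and ring lamp. Origin on the bench straight below the lever's pivot; z up; x points from the lever to the dish and lamp centre (away from the robot, up to 0.35 rad off world x); y is parallel to the lever's pivot axis.
- dimmer_pivot (a point): Lever's pivot, 60 mm above the bench. The lever swings in a slot between two grey half drums (radius 60 mm about the pivot, 9 to 39 mm off in y both ways, on white blocks 110 mm long in x, 60 mm high). Across both drum tops run three coloured marks, each 0.18 rad wide: blue nearest the robot, terracotta in the middle, green farthest.
- dimmer (a joint): Dimmer lever's angle in rad, 0 to 1.4. At 0 it leans 0.7 rad from vertical towards the robot (station -x), at 0.7 it is upright, at 1.4 it leans 0.7 away. It stays where it is left (about 1.5 N at the grip moves it). Mark centres: blue 0.45, terracotta 0.80, green 1.15; on a mark = within 0.10 of its centre. Starts at 0 to 0.22, below all marks.
- dimmer_grip (a point): Centre of the lever's grip: a yellow cylinder 26 mm in diameter and 30 mm long, its axis along station y, 110 mm from the pivot. The lever arm below it is 12 x 10 mm steel with a red stripe as pointer.
- lamp_head: Ring lamp, fixed to the station: white ring, outer radius 135, inner 110, 24 mm high, open in the middle. Origin at the ring's centre on its underside, 375 mm above the bench, 110 mm in station x from the lever's pivot: its front edge is 25 mm nearer the robot than the pivot. Its post (radius 8 mm) stands at (90, 85) mm from the ring's centre.
- dish: White ceramic dish, fixed on the station's plate, rim radius 55 mm, 18 mm high; origin under its centre, 135 mm in station x from the lever's pivot. One find lies in it.
- find_blue: Blue potsherd with a white stripe, about 50 x 45 x 8 mm, loose, lying flat; origin at the centre of its underside. Lies either in the dish or on the grey rest pad.
- find_terracotta: Terracotta (brown-orange) potsherd, same shape and size, loose; origin at the centre of its underside.
- find_green: Green potsherd with a brass stripe, same shape and size, loose; origin at the centre of its underside.
- switch (a joint): Travel of the red lamp switch in m: 0 up, 0.006 fully down (about 5 N; it counts as pressed beyond 0.004). A spring brings it up.
- switch_top (a point): Centre of the top of the red round push button (radius 18 mm) of the lamp switch, a small grey box fixed on the bench to the left or right of the station; pressed downwards.
- pad: Grey rest pad, fixed, in a white frame 108 x 168 mm and 24 mm high, across the station from the switch; the other two finds lie on it. Origin under its centre.
- flask: Pink vacuum flask, radius 42 mm, 180 mm high, loose, bystander; origin under its centre.
- jar: Amber glass jar, radius 30 mm, 75 mm high, loose, bystander; origin under its centre.
- brush: Yellow brush, 200 mm long, loose, lying flat between the robot and the station, bystander; origin on its underside near mid-length.
- tweezers: Steel tweezers, 130 mm long, 5 mm high, loose, bystander; origin at the centre of the underside.
- bottle: White bottle with a blue cap, radius 25 mm, 120 mm high, loose, bystander; origin under its centre.

How it is judged:
By the outcome, as a careful person would: the job done as asked, in the order asked, and still so for the second after the job is handed in, with the robot touching nothing.
It also fails if it takes over 58 s, if anything falls off the work surface, if the arm or the gripper's body presses on something with over 40 N, if the wrist force passes 120 N, or if a joint passes its speed limit or range.

ROBOT

A 6-joint arm with a two-finger parallel gripper is mounted at the origin on the work surface. World frame = base frame: x ahead of the robot, y to its left, z up, the work surface at z = 0. Lengths are in m, angles in rad, forces in N, time in s.
With the tool pointing down it reaches from about 0.325 to 0.9 m from the base axis. Payload 6.1 kg.
Tool frame: the origin (TCP) lies at the very end of the fingers, on their centre line; the grasp point (between the pads) lies 19 mm behind it (r.hold_point_z is the distance from the TCP to the grasp point, in m); z points along the fingers, y is the line along which they close (so a half turn about z gives the same grasp; the last joint's range is limited). The gripper opens to 85 mm and grips with 20 to 120 N. Pads are 22 mm wide; open, the fingers measure 114 mm over their backs; the gripper's body (76 mm by 85 mm) begins 54 mm behind the grasp point. The pads swing forward as they close: fully open they stand 13 mm farther back than shut.
Start: joints at [-1.466, 0.22, 1.526, -0, 1.395, -0.126], TCP at [0.143, -0.608, 0.231] pointing down, gripper open.
Joint ranges: [-2.98, 2.98], [-0.91, 2.08], [0.09, 2.57], [-1.24, 4.39], [0.2, 2.65], [-2.68, 2.68]. Speed limits (rad/s): [2.57, 2.57, 3.01, 3.14, 3.14, 3.14].

INTERFACE

Orientations are given as a unit quaternion [x, y, z, w].
In Python, from plant import r, grab_frame, camera_model, spot_in, cut_out gives the robot as it stands.
- The arm moves only by the tool carry_out, never from a script. Its argument "plan" is a list of rows, each a list of 7 numbers: the shift along the tool's x, y, z in cm, then the turn, a rotation vector about the tool's x, y, z in degrees, then the opening, from 0 (shut) to 1 (fully open). A call has 1 to 12 rows; each row is the pose to reach, as a shift and turn from the pose commanded when the call began, along the tool's axes at that moment; what a row does not reach only later rows make up. A row lasts 1/12 s, in which the tool goes at most 41.7 mm and 7.16 degrees, less where a joint would pass 70% of its speed; a pose out of reach is approached as far as the arm can. A call with a gripper value outside its range is refused whole. The fingers move at their own pace and stop on an object; "newtons" is the grip in N (left out, the last holds). Time passes only in rows, so rows that repeat a pose let the fingers close. It gives the time, the measured TCP pose, the force, the opening and the grip force at its end, in the units of the state.
- r.read_state(): the state, without advancing time (a new reading comes with each control period).
- grab_frame(name): name is "scene" or "top" or "wrist"; returns the picture (480x640x3 uint8, blue, green, red); there is no depth.
- camera_model(name): a dict with "mtx" (3x3 intrinsics, pixels), "world_to_cam" (4x4, takes a point from world to camera coordinates). Camera axes: x right, y up, looking along -z (the intrinsics and any distortion apply to the point x, -y, -z); pixel columns grow to the right and rows downward; lengths in m; the calibration is good to about 2 mm. The wrist camera is an equidistant fisheye: a pixel r from the principal point sees the ray r / f radians off the axis. A picture is of the moment at which its call begins: read the wrist's pose just before it. camera_model takes no time and is no camera call; for the wrist camera it gives the pose at the moment of the call.
- r.sign_off(): hands the job in; it is judged then, once.
Trained networks look in the newest picture that a camera, given by its name, has taken for a name from the list of things; names that differ only in an ending like _2 or _b are one class to them, and where a whole thing is asked for, a point or a joint stands for the part that bears it (a point fixed in the world has none). Each returns a list of dicts, best first, with "confidence" (0 to 1); they miss things now and then, are a little off and sometimes report something else, mostly with a low value. They report only what shows in the picture. A call takes as long as a camera call.
- spot_in(camera, thing): "point" ([row, column] in pixels, amid what is visible of it).
- cut_out(camera, thing): "region" (480x640 bool, what is visible of it) and "point" ([row, column] in pixels, amid what is visible of it).
The state is a dict: "time_s": time; "joint_positions": joint angles; "qvel": joint speeds; "effort": joint torques, N m; "tool_pos": TCP position; "tcp_rot": TCP orientation; "contact_force": force on the tool from outside, world axes, zero at the start; "torque": the same for the moment, N m; "finger_gap": opening from 0.0 (shut) to 1.0 (fully open); "grasp_force": force on a finger pad.
Only numpy, scipy, OpenCV 4.12 (cv2) and the standard library are available. Lean on these libraries where they do the work, as an engineer would, in place of code of your own. Each camera call takes 0.05 s, during which the arm holds its last target. There are 200 camera calls.

## Working session

There is one attempt and no reset: what is moved stays moved. The work goes in short steps, Python scripts to look and compute and a tool call to move; the robot and the scene stay as the last step left them, time stands still between calls to the robot, and variables do not carry over. Pictures are saved under pics/ and viewed, at most 10 in all, crops included, and the job is handed in when it is done.

Besides the shell and the picture viewer there is one more tool, called after "Request:" by a JSON object that holds its "name" and its "arguments", one argument or row to a line. carry_out: Moves the arm, as the interface text tells. Its arguments: {"type":"object","properties":{"plan":{"type":"array"},"newtons":{"type":"number"}},"required":["plan"]}

```bash
mkdir -p pics; ls; python3 - <<'E'
from plant import r, grab_frame, camera_model, spot_in, cut_out
import cv2, numpy as np
a=grab_frame("scene"); b=grab_frame("top")
cv2.imwrite("pics/scene.png",a); cv2.imwrite("pics/top.png",b)
for n in("scene","top"):
    m=camera_model(n); print(n,m)
    for t in["dish","find_blue","find_terracotta","find_green","switch_top","dimmer_grip","lamp_head","pad"]:
        print(t,[(np.round(d["point"],1).tolist(),round(d["confidence"],2)) for d in spot_in(n,t)[:3]])
s=r.read_state();print(s)
E
```

```text
pics
scene {'mtx': array([[618.82084131,   0.        , 314.5295316 ],
       [  0.        , 618.82084131, 236.60704953],
       [  0.        ,   0.        ,   1.        ]]), 'world_to_cam': array([[ 0.64354871,  0.76537413, -0.00689145, -0.35801969],
       [-0.56235486,  0.47891378,  0.67409095,  0.18398279],
       [ 0.51923218, -0.42993492,  0.73861621, -2.19220201],
       [ 0.        ,  0.        ,  0.        ,  1.        ]])}
dish [([313.9, 337.5], 0.71)]
find_blue [([221.5, 378.9], 0.49)]
find_terracotta [([210.0, 396.5], 0.49)]
find_green [([321.6, 339.6], 0.63)]
switch_top []
dimmer_grip []
lamp_head [([257.3, 346.1], 0.98)]
pad [([215.7, 391.1], 0.66)]
top {'mtx': array([[463.21805143,   0.        , 317.78192387],
       [  0.        , 463.21805143, 239.60076692],
       [  0.        ,   0.        ,   1.        ]]), 'world_to_cam': array([[-0.01684584, -0.99981947,  0.00878937, -0.02378649],
       [ 0.99202946, -0.01561541,  0.12503482, -0.62110437],
       [-0.124875  ,  0.01082563,  0.99211342, -1.19718982],
       [ 0.        ,  0.        ,  0.        ,  1.        ]])}

[... 399 characters left out ...]
ime_s': 0.9, 'joint_positions': array([-1.46612136e+00,  2.20408249e-01,  1.52647465e+00,  5.09768754e-06,
        1.39468080e+00, -1.26120945e-01]), 'qvel': array([ 0.00182429, -0.00015953, -0.00022591,  0.00037954,  0.00033779,
        0.0010035 ]), 'effort': array([-5.63614994e-04, -4.96834588e+01, -3.89737487e+01, -9.58504052e-05,
        8.42830486e-04, -1.39183734e-05]), 'tool_pos': array([ 0.14295655, -0.60844202,  0.23130796]), 'tcp_rot': array([9.93349093e-01, 1.15141565e-01, 2.35403404e-06, 1.45041889e-05]), 'contact_force': array([-0.21552567,  0.29580712,  0.76780115]), 'torque': array([ 0.03058675, -0.0349254 , -0.00680583]), 'grasp_force': 0.0, 'finger_gap': 0.9990909311319641}
```

View pics/top.png

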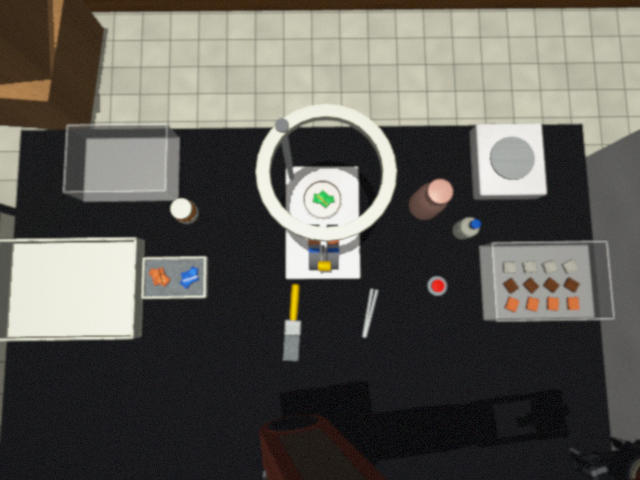

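View pics/scene.png

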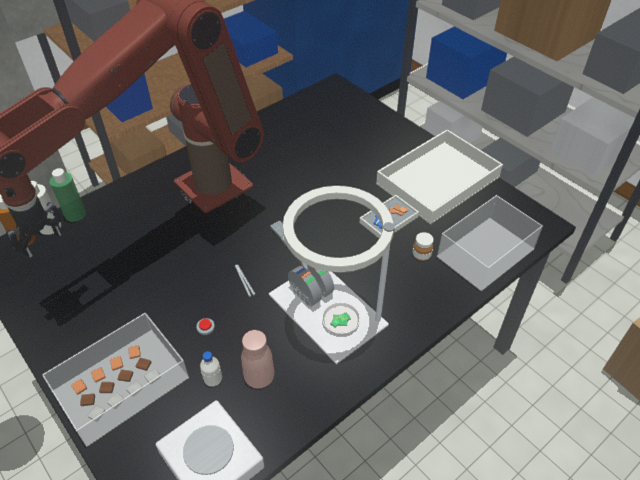

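Top view: the green find is in the dish at about (row 199, col 322). Blue and terracotta are on the pad at (277, 190) and (277, 160). The yellow grip is at about (266, 324) and the red switch at (286, 437). The plate's front corners are near (278, 286) and (278, 360). So the target is green, 1.15 rad. Next I'll measure the poses.

```bash
cat > h.py <<'E'
import cv2, numpy as np
from plant import r, grab_frame, camera_model, spot_in, cut_out
def proj(n,P,m=None):
    m=m or camera_model(n); P=np.atleast_2d(P)
    c=P@m["world_to_cam"][:3,:3].T+m["world_to_cam"][:3,3]
    K=m["mtx"]; v=np.c_[c[:,0],-c[:,1],-c[:,2]]@K.T
    return v[:,:2]/v[:,2:]
def onz(n,uv,z):
    m=camera_model(n);R=m["world_to_cam"][:3,:3];t=m["world_to_cam"][:3,3]
    C=-R.T@t; d=np.linalg.inv(m["mtx"])@[uv[0],uv[1],1]; d=R.T@[d[0],-d[1],-d[2]]
    return C+d*(z-C[2])/d[2]
E
python3 - <<'E'
from h import *
from scipy.optimize import least_squares
obs={}
for n in("scene","top"):
    im=cv2.imread(f"pics/{n}.png"); hsv=cv2.cvtColor(im,cv2.COLOR_BGR2HSV); H,S,V=cv2.split(hsv)
    grab_frame(n)
    for t in("lamp_head","dish"):
        c=cut_out(n,t)
        if c:
            k=max(cv2.findContours(c[0]["region"].astype(np.uint8),0,1)[0],key=len)
            obs[n,t]=cv2.fitEllipse(cv2.convexHull(k)); print(n,t,obs[n,t],c[0]["region"].sum())
    box={"top":[(278,296,428,448),(255,275,312,338)],"scene":[(315,335,195,216),None]}[n]
    for name,b,m in zip(("red","yel"),box,(((H<8)|(H>172))&(S>150)&(V>80),(H>18)&(H<35)&(S>120)&(V>80))):
        if b:
            q=np.zeros_like(m);q[b[0]:b[1],b[2]:b[3]]=1;y,x=np.nonzero(m&q);obs[n,name]=(x.mean(),y.mean());print(n,name,obs[n,name],len(x),x.min(),x.max(),y.min(),y.max())
# switch triangulation
f=lambda p:np.r_[proj("top",p)[0]-obs["top","red"],proj("scene",p)[0]-obs["scene","red"]]
s=least_squares(f,[.5,-.25,.04]);print("switch",s.x,s.fun)
for n in("top","scene"):
    for t,z in(("lamp_head",.387),("dish",.03)):
        if (n,t) in obs: print(n,t,onz(n,obs[n,t][0],z))
print("grip",onz("top",obs["top","yel"],.15))
print("plate corners",onz("top",(286,278),.012),onz("top",(360,278),.012))
im=cv2.imread("pics/top.png")[150:290,270:375];cv2.imwrite("pics/crop1.png",cv2.resize(im,None,fx=4,fy=4,interpolation=cv2.INTER_CUBIC))
E
```

```text
scene lamp_head ((349.11175537109375, 250.7660369873047), (109.21097564697266, 151.4110870361328), 139.91038513183594) 3779
scene dish ((340.5813903808594, 318.08447265625), (32.086036682128906, 37.19178009033203), 97.31868743896484) 751
scene red (np.float64(204.6), np.float64(324.04)) 100 199 210 319 329
top lamp_head ((325.15264892578125, 171.8109588623047), (137.20703125, 139.2828826904297), 101.5233383178711) 5829
top dish ((436.81524658203125, 285.0625915527344), (12.000999450683594, 12.95302677154541), 117.14031982421875) 129
top red (np.float64(437.54700854700855), np.float64(285.38461538461536)) 117 432 443 280 291
top yel (np.float64(323.7769230769231), np.float64(265.46153846153845)) 130 317 330 261 270
switch [ 0.49318193 -0.35481878  0.01945148] [0.51073715 0.36982314 0.68291948 0.07171762]
top lamp_head [ 0.70970111 -0.04670748  0.387     ]
top dish [ 0.49484093 -0.34876506  0.03      ]
scene lamp_head [ 0.78269484 -0.07984361  0.387     ]
scene dish [ 0.73323552 -0.05127601  0.03      ]
grip [ 0.54361558 -0.04608719  0.15      ]
plate corners [0.52098739 0.0533     0.012     ] [ 0.51769608 -0.14649284  0.012     ]
```

View pics/crop1.png

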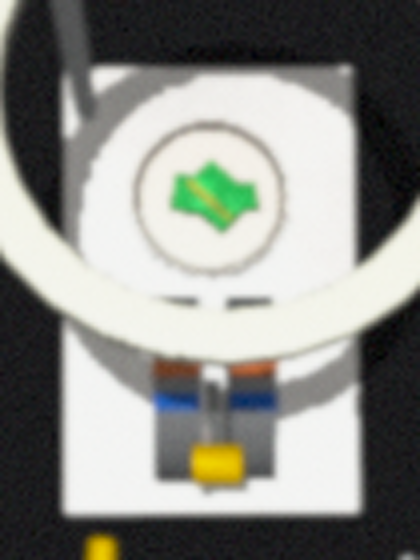

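The crop shows the green find in the dish at (199.5, 322.5), the plate corners, and the lever short of the blue mark, leaning towards the robot. Now I'll fit the station pose.

```bash
python3 - <<'E'
from h import *
from scipy.spatial.transform import Rotation as R
for n,u,z in[("FL",(285.75,278.5),.012),("FR",(360.25,278.5),.012),("BL",(286.5,167),.012),("BR",(358.25,166.5),.012),("dish",(322.5,199.5),.03),("grip",(323.8,265.5),.15),("ring",(325.2,171.8),.391),("frontgrip",(323.8,270.7),.15),]:
    print(n,np.round(onz("top",u,z),4))
s=r.read_state();print(R.from_quat(s["tcp_rot"]).as_matrix().round(3))
E
```

```text
FL [0.5197 0.054  0.012 ]
FR [ 0.5163 -0.1471  0.012 ]
BL [0.8289 0.0494 0.012 ]
BR [ 0.8275 -0.1504  0.012 ]
dish [ 0.7314 -0.0487  0.03  ]
grip [ 0.5435 -0.0461  0.15  ]
ring [ 0.7086 -0.0467  0.391 ]
frontgrip [ 0.531  -0.0459  0.15  ]
[[ 0.973  0.229  0.   ]
 [ 0.229 -0.973 -0.   ]
 [ 0.     0.    -1.   ]]
```

```bash
cat >> h.py <<'E'
from scipy.spatial.transform import Rotation as R
yaw=-.014; ux=np.array([np.cos(yaw),np.sin(yaw),0]); uz=np.array([0,0,1.])
P=np.array([.598,-.046,.06])
def grip(q): return P+.11*(np.sin(q-.7)*ux+np.cos(q-.7)*uz)
def rot(tilt):
    t=np.radians(tilt); z=np.sin(t)*ux-np.cos(t)*uz; y=np.cross(ux,uz)
    return R.from_matrix(np.c_[np.cross(y,z),y,z])
def move(pos,Rt,p0=None,R0=None):
    s=r.read_state(); p0=s["tool_pos"] if p0 is None else p0; R0=R.from_quat(s["tcp_rot"]) if R0 is None else R0
    return np.round(np.r_[R0.inv().apply(pos-p0)*100,np.degrees((R0.inv()*Rt).as_rotvec())],2)
E
python3 - <<'E'
from h import *
T=rot(45);z=T.as_matrix()[:,2]; print(T.as_matrix().round(3),grip(.19))
print(move(grip(.19)-.063*z,T), move(np.array([.38,-.3,.28]),rot(20)))
E
```

```text
[[ 0.707 -0.014  0.707]
 [-0.01  -1.    -0.01 ]
 [ 0.707  0.    -0.707]] [ 0.54430577 -0.04524823  0.1560019 ]
[ 47.63 -46.72   3.08  -5.51  44.77  13.3 ] [ 30.13 -24.6   -4.87  -2.45  19.9   13.88]
```

Request:
{"name": "carry_out", "arguments": {
  "plan": [
    [30,-24.5,-5,-2.5,20,14,0],
    [30,-24.5,-5,-2.5,20,14,0],
    [30,-24.5,-5,-2.5,20,14,0],
    [30,-24.5,-5,-2.5,20,14,0],
    [30,-24.5,-5,-2.5,20,14,0],
    [30,-24.5,-5,-2.5,20,14,0],
    [30,-24.5,-5,-2.5,20,14,0],
    [30,-24.5,-5,-2.5,20,14,0],
    [30,-24.5,-5,-2.5,20,14,0],
    [30,-24.5,-5,-2.5,20,14,0],
    [30,-24.5,-5,-2.5,20,14,0],
    [30,-24.5,-5,-2.5,20,14,0]
  ]
}}

```text
time_s: 2.2
tool_pos: [0.3794, -0.3008, 0.2818]
tcp_rot: [0.985, -0.006, 0.175, 0.002]
contact_force: [-0.3, 0.1, -0.2]
finger_gap: -0.002
grasp_force: 0.0
```

```bash
python3 - <<'E'
from h import *
T=rot(45);z=T.as_matrix()[:,2]
print(move(grip(.19)-.063*z,T), r.read_state()["joint_positions"].round(2))
E
```

```text
[  8.2  -25.79  11.6    0.08  24.88   0.08] [-1.04 -0.37  2.03  0.31  1.31  0.49]
```

Request:
{"name": "carry_out", "arguments": {
  "plan": [
    [8,-25.8,9,0,25,0,0],
    [8,-25.8,9,0,25,0,0],
    [8,-25.8,9,0,25,0,0],
    [8,-25.8,9,0,25,0,0],
    [8,-25.8,9,0,25,0,0],
    [8,-25.8,9,0,25,0,0],
    [8,-25.8,9,0,25,0,0],
    [8.2,-25.8,11.6,0,25,0,0],
    [8.2,-25.8,11.6,0,25,0,0],
    [8.2,-25.8,11.6,0,25,0,0],
    [8.2,-25.8,11.6,0,25,0,0]
  ]
}}

```text
time_s: 3.12
tool_pos: [0.4998, -0.047, 0.2008]
tcp_rot: [0.924, -0.008, 0.383, 0.004]
contact_force: [-0.1, 0.2, 0.9]
finger_gap: -0.003
grasp_force: 0.0
```

```bash
python3 - <<'E'
from h import *
T=rot(45);z=T.as_matrix()[:,2]
s=r.read_state();print(s["tool_pos"],s["joint_positions"].round(2),move(grip(.19)-.063*z,T))
for q in (.19,.35,.5,.65,.8,.95,1.1,1.15): print(q,move(grip(q)-.013*z,T))
cv2.imwrite("pics/w1.png",grab_frame("wrist"))
a=grab_frame("scene")[180:360,220:460]; cv2.imwrite("pics/s1.png",cv2.resize(a,None,fx=3,fy=3))
E
```

```text
[ 0.49982012 -0.04695828  0.20079026] [-0.46 -0.68  2.52  0.53  0.64  0.81] [-0.02 -0.23  0.01  0.21 -0.06 -0.16]
0.19 [-0.03 -0.25  5.01  0.21 -0.06 -0.16]
0.35 [ 1.62 -0.26  5.62  0.21 -0.06 -0.16]
0.5 [ 3.06 -0.27  6.43  0.21 -0.06 -0.16]
0.65 [ 4.36 -0.27  7.44  0.21 -0.06 -0.16]
0.8 [ 5.49 -0.28  8.64  0.21 -0.06 -0.16]
0.95 [ 6.43 -0.29  9.99  0.21 -0.06 -0.16]
1.1 [ 7.17 -0.3  11.47  0.21 -0.06 -0.16]
1.15 [ 7.36 -0.3  11.98  0.21 -0.06 -0.16]
```

View pics/w1.png

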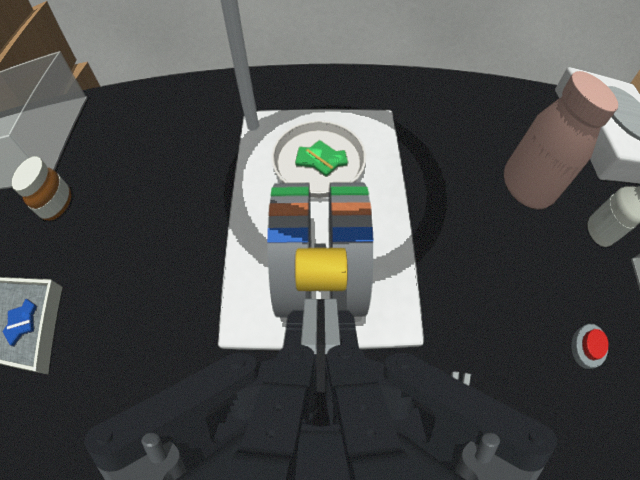

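View pics/s1.png

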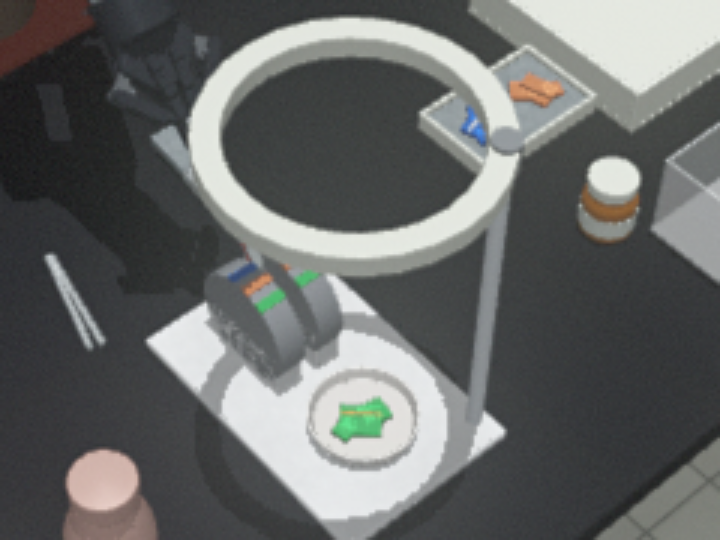

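The wrist view shows the closed fingers lined up behind the yellow grip at (269, 321), with the green find in the dish at (157, 321). I'll push along the arc in two stages.

Request:
{"name": "carry_out", "arguments": {
  "plan": [
    [0,-0.2,1.5,0.2,0,-0.2,0],
    [0,-0.25,3,0.2,0,-0.2,0],
    [0,-0.25,4.2,0.2,0,-0.2,0],
    [0,-0.25,5,0.2,0,-0.2,0],
    [0.8,-0.25,5.3,0.2,0,-0.2,0],
    [1.6,-0.25,5.6,0.2,0,-0.2,0],
    [2.3,-0.25,6,0.2,0,-0.2,0],
    [3.1,-0.25,6.4,0.2,0,-0.2,0],
    [3.7,-0.25,6.9,0.2,0,-0.2,0],
    [4.4,-0.25,7.4,0.2,0,-0.2,0],
    [4.4,-0.25,7.4,0.2,0,-0.2,0]
  ]
}}

```text
time_s: 4.13
tool_pos: [0.5869, -0.0475, 0.1854]
tcp_rot: [0.922, -0.007, 0.388, 0.004]
contact_force: [-0.6, 0.6, 8.1]
finger_gap: 0.001
grasp_force: 3.4
```

```bash
python3 - <<'E'
from h import *
T=rot(45);z=T.as_matrix()[:,2]
s=r.read_state();print(s["tool_pos"],s["contact_force"].round(1),s["joint_positions"].round(2))
for q in (.65,.8,.9,1.0,1.05,1.1,1.15): print(q,move(grip(q)-.013*z,T))
cv2.imwrite("pics/w2.png",grab_frame("wrist")[100:400,160:480])
E
```

```text
[ 0.58694448 -0.04748812  0.18543273] [-0.6  0.6  8.1] [-0.35 -0.32  2.34  0.6   0.43  0.78]
0.65 [-0.71 -0.17  0.18  0.16 -0.61  0.05]
0.8 [ 0.41 -0.17  1.39  0.16 -0.61  0.05]
0.9 [ 1.06 -0.17  2.28  0.16 -0.61  0.05]
1.0 [ 1.61 -0.17  3.23  0.16 -0.61  0.05]
1.05 [ 1.84 -0.17  3.73  0.16 -0.61  0.05]
1.1 [ 2.06 -0.17  4.24  0.16 -0.61  0.05]
1.15 [ 2.25 -0.18  4.75  0.16 -0.61  0.05]
```

View pics/w2.png

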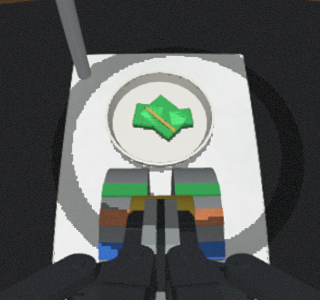

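The fingers seem to sit higher than commanded, about 7 mm, pressing on top of the grip, which shows as yellow at rows 195-208 of the crop. I'll find the lever angle from the yellow pixels.

```bash
cat >> h.py <<'E'
def projw(Pw,m):
    c=np.atleast_2d(Pw)@m["world_to_cam"][:3,:3].T+m["world_to_cam"][:3,3]
    v=np.c_[c[:,0],-c[:,1],-c[:,2]]; rho=np.hypot(v[:,0],v[:,1]); th=np.arctan2(rho,v[:,2])
    K=m["mtx"]; return np.c_[K[0,0]*th*v[:,0]/rho+K[0,2],K[1,1]*th*v[:,1]/rho+K[1,2]]
def yellow(im):
    H,S,V=cv2.split(cv2.cvtColor(im,cv2.COLOR_BGR2HSV)); return (H>22)&(H<34)&(S>140)&(V>70)
E
python3 - <<'E'
from h import *
m=camera_model("wrist"); im=cv2.imread("pics/w2.png")
y,x=np.nonzero(yellow(im)); y=y+100;x=x+160
k=(y>270)&(y<340); print(len(x),x[k].min(),x[k].max(),y[k].min(),y[k].max(), np.median(y[k]))
s=r.read_state(); print("tip px",projw(s["tool_pos"],m))
C=np.linalg.inv(m["world_to_cam"])[:3,3]
# silhouette of cylinder: project circle points
a=np.linspace(0,2*np.pi,60)
for q in (.2,.35,.5,.6,.7,.8,.9):
    g=grip(q); c=g+.013*(np.cos(a)[:,None]*ux+np.sin(a)[:,None]*uz); u=projw(c,m); e=projw(np.array([g-.015*np.cross(uz,ux),g+.015*np.cross(uz,ux)]),m)
    print(q,g.round(3),u[:,1].min().round(1),u[:,1].max().round(1),e.round(0).tolist())
E
```

```text
520 291 353 295 315 302.0
tip px [[320.63605574 314.66334743]]
0.2 [ 0.545 -0.045  0.157] 383.6 434.8 [[348.0, 409.0], [287.0, 409.0]]
0.35 [ 0.56  -0.045  0.163] 352.1 404.9 [[348.0, 378.0], [286.0, 378.0]]
0.5 [ 0.576 -0.046  0.168] 318.3 371.8 [[348.0, 345.0], [286.0, 345.0]]
0.6 [ 0.587 -0.046  0.169] 295.9 349.2 [[348.0, 322.0], [286.0, 322.0]]
0.7 [ 0.598 -0.046  0.17 ] 274.5 327.0 [[347.0, 301.0], [286.0, 301.0]]
0.8 [ 0.609 -0.046  0.169] 254.7 306.1 [[346.0, 280.0], [287.0, 280.0]]
0.9 [ 0.62  -0.046  0.168] 237.1 286.9 [[346.0, 262.0], [288.0, 262.0]]
```

The lever is at about 0.60 and the tip has ridden up onto the grip. I'll back off, open, and grasp the grip by its ends instead.

Request:
{"name": "carry_out", "arguments": {
  "plan": [
    [0.7,0,-2,0,0,0,0],
    [0.7,0,-4.5,0,0,0,0.5],
    [0,0,-5,0,0,0,0.8],
    [0,0,-5,0,0,0,0.8],
    [0,0,-5,0,0,0,0.8],
    [0,0,-5,0,0,0,0.8],
    [0,0,-5,0,0,0,0.8]
  ]
}}

```text
time_s: 4.77
tool_pos: [0.5482, -0.0445, 0.2147]
tcp_rot: [0.924, -0.006, 0.383, 0.003]
contact_force: [-0.4, -0.4, -0.3]
finger_gap: 0.8
grasp_force: 0.0
```

```bash
python3 - <<'E'
from h import *
s=r.read_state();print(s["tool_pos"],s["contact_force"].round(1))
im=grab_frame("wrist"); m=camera_model("wrist"); cv2.imwrite("pics/w3.png",im[150:450,160:480])
Y=yellow(im); y,x=np.nonzero(Y); k=(x>250)&(x<390)&(y<440); x,y=x[k],y[k]; print(len(x),x.min(),x.max(),y.min(),y.max())
a=np.linspace(0,2*np.pi,60); yy=np.cross(uz,ux)
for q in np.arange(.4,1,.05):
    g=grip(q); c=g+.013*(np.cos(a)[:,None]*ux+np.sin(a)[:,None]*uz); u=projw(c,m);e=projw(np.array([g-.015*yy,g+.015*yy]),m)
    print(q.round(2),u[:,1].min().round(1),u[:,1].max().round(1),e[:,0].round(0))
T=rot(45);z=T.as_matrix()[:,2]
for q in (.5,.55,.6,.65,.7,.85,1.0,1.15): print(q,move(grip(q)+.024*z,T))
E
```

```text
[ 0.54824212 -0.0445258   0.21465808] [-0.4 -0.4 -0.3]
2211 251 351 197 430
0.4 285.4 329.7 [348. 297.]
0.45 276.1 320.4 [348. 297.]
0.5 266.8 311.0 [348. 297.]
0.55 257.7 301.7 [348. 297.]
0.6 248.8 292.5 [348. 297.]
0.65 240.2 283.6 [348. 298.]
0.7 232.0 275.0 [347. 298.]
0.75 224.1 266.7 [347. 298.]
0.8 216.7 258.7 [347. 298.]
0.85 209.7 251.1 [346. 299.]
0.9 203.1 244.0 [346. 299.]
0.95 197.1 237.3 [346. 299.]
0.5 [-1.32  0.12  7.67 -0.08 -0.07  0.07]
0.55 [-0.87  0.12  7.98 -0.08 -0.07  0.07]
0.6 [-0.44  0.12  8.32 -0.08 -0.07  0.07]
0.65 [-0.02  0.12  8.68 -0.08 -0.07  0.07]
0.7 [ 0.38  0.13  9.06 -0.08 -0.07  0.07]
0.85 [ 1.45  0.13 10.31 -0.08 -0.07  0.07]
1.0 [ 2.33  0.13 11.71 -0.08 -0.07  0.07]
1.15 [ 2.98  0.13 13.22 -0.08 -0.07  0.07]
```

View pics/w3.png

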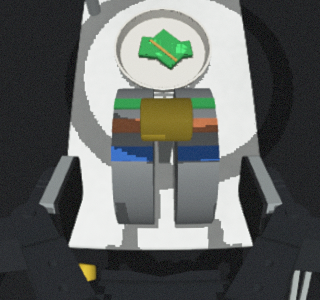

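The grip is clear at rows 247-290, so the lever is at about 0.61. It sits about 2 mm to the right, and the open fingers straddle it. Now grasp.

Request:
{"name": "carry_out", "arguments": {
  "plan": [
    [-0.4,0.3,2.5,0,0,0,0.8],
    [-0.4,0.3,5,0,0,0,0.8],
    [-0.4,0.3,7,0,0,0,0.8],
    [-0.4,0.3,8.3,0,0,0,0.8],
    [-0.4,0.3,8.3,0,0,0,0.8],
    [-0.4,0.3,8.3,0,0,0,0],
    [-0.4,0.3,8.3,0,0,0,0],
    [-0.4,0.3,8.3,0,0,0,0],
    [-0.4,0.3,8.3,0,0,0,0],
    [-0.4,0.3,8.3,0,0,0,0],
    [-0.4,0.3,8.3,0,0,0,0],
    [-0.4,0.3,8.3,0,0,0,0]
  ],
  "newtons": 25
}}

```text
time_s: 5.82
tool_pos: [0.6041, -0.0483, 0.1544]
tcp_rot: [0.923, -0.005, 0.384, 0.003]
contact_force: [-1.6, -4.8, -0.7]
finger_gap: 0.348
grasp_force: 32.1
```

```bash
python3 - <<'E'
from h import *
s=r.read_state();print(s["tool_pos"],s["finger_gap"],s["grasp_force"],s["contact_force"].round(1),s["joint_positions"].round(2))
T=R.from_quat(s["tcp_rot"])
for q in (.7,.8,.9,1.0,1.07,1.15): print(q,move(s["tool_pos"]+grip(q)-grip(.61),T))
E
```

```text
[ 0.60414208 -0.04832368  0.15444843] 0.347621058467369 32.077405750751495 [-1.6 -4.8 -0.7] [-0.34 -0.2   2.31  0.71  0.35  0.66]
0.7 [0.73 0.   0.67 0.   0.   0.  ]
0.8 [1.46 0.   1.49 0.   0.   0.  ]
0.9 [2.11 0.   2.38 0.   0.   0.  ]
1.0 [2.67 0.01 3.32 0.   0.   0.  ]
1.07 [3.   0.01 4.02 0.   0.   0.  ]
1.15 [3.32 0.01 4.84 0.   0.   0.  ]
```

Request:
{"name": "carry_out", "arguments": {
  "plan": [
    [0.7,0.1,0.7,0,0,0,0],
    [1.1,0.1,1.1,0,0,0,0],
    [1.5,0.1,1.5,0,0,0,0],
    [1.8,0.1,1.9,0,0,0,0],
    [2.1,0.1,2.4,0,0,0,0],
    [2.4,0.1,2.8,0,0,0,0],
    [2.7,0.1,3.3,0,0,0,0],
    [3,0.1,4,0,0,0,0],
    [3.3,0.1,4.8,0,0,0,0],
    [3.3,0.1,4.8,0,0,0,0],
    [3.3,0.1,4.8,0,0,0,0]
  ]
}}

```text
time_s: 6.73
tool_pos: [0.6621, -0.0489, 0.143]
tcp_rot: [0.923, -0.005, 0.384, 0.002]
contact_force: [4.0, 1.5, 0.8]
finger_gap: 0.344
grasp_force: 34.2
```

```bash
python3 - <<'E'
from h import *
s=r.read_state();print(s["tool_pos"],s["finger_gap"],s["contact_force"].round(1),s["joint_positions"].round(2))
d=s["tool_pos"]-np.array([.60414,-.04832,.15445]);qs=np.arange(.6,1.4,.01);e=[np.linalg.norm((grip(q)-grip(.61)-d)) for q in qs];print(qs[np.argmin(e)],min(e))
E
```

```text
[ 0.66214917 -0.04889742  0.14301525] 0.3438524942409676 [4.  1.5 0.8] [-0.29 -0.02  2.17  0.74  0.3   0.65]
1.1600000000000006 0.0008700390191793988
```

Request:
{"name": "carry_out", "arguments": {
  "plan": [
    [0,0,0,0,0,0,0.8],
    [0,0,0,0,0,0,0.8],
    [0,0,0,0,0,0,0.8],
    [0,0,0,0,0,0,0.8],
    [0,0,0,0,0,0,0.8],
    [0,0,-2,0,0,0,0.8],
    [0,0,-5,0,0,0,0.8],
    [0,0,-8.5,0,0,0,0.8],
    [0,0,-12,0,0,0,0.8],
    [0,0,-12,0,0,0,0.8],
    [0,0,-12,0,0,0,0.8]
  ]
}}

```text
time_s: 7.65
tool_pos: [0.577, -0.0487, 0.2316]
tcp_rot: [0.922, -0.005, 0.387, 0.004]
contact_force: [0.2, -0.5, -0.5]
finger_gap: 0.797
grasp_force: 0.0
```

```bash
python3 - <<'E'
from h import *
s=r.read_state();print(s["tool_pos"],s["contact_force"].round(1))
im=grab_frame("wrist"); m=camera_model("wrist"); cv2.imwrite("pics/w4.png",cv2.resize(im[120:360,220:420],None,fx=2.5,fy=2.5))
Y=yellow(im); y,x=np.nonzero(Y); k=(x>270)&(x<380)&(y<380); x,y=x[k],y[k]; print(len(x),np.percentile(x,[0,2,98,100]),np.percentile(y,[0,2,98,100]))
a=np.linspace(0,2*np.pi,60)
for q in np.arange(.9,1.36,.05):
    g=grip(q); c=g+.013*(np.cos(a)[:,None]*ux+np.sin(a)[:,None]*uz); u=projw(c,m)
    print(q.round(2),u[:,1].min().round(1),u[:,1].max().round(1))
E
```

```text
[ 0.57696295 -0.04868792  0.231649  ] [ 0.2 -0.5 -0.5]
1560 [297. 298. 339. 341.] [223. 230. 265. 265.]
0.9 253.8 294.5
0.95 247.1 287.2
1.0 240.8 280.3
1.05 235.0 273.9
1.1 229.7 268.0
1.15 224.8 262.5
1.2 220.4 257.5
1.25 216.5 252.9
1.3 213.1 248.9
1.35 210.1 245.3
```

View pics/w4.png

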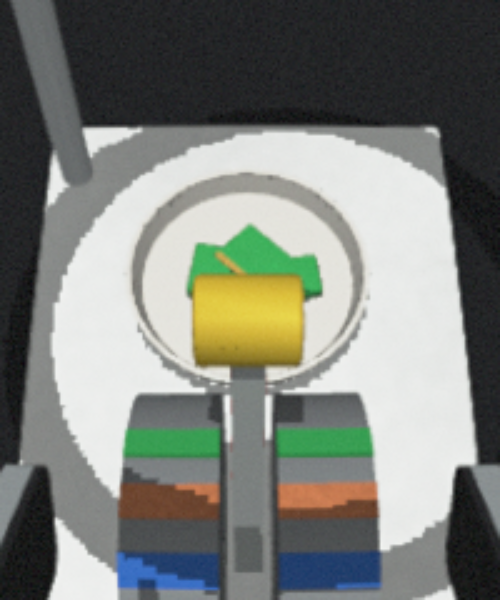

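The lever now leans away, near the green mark: the grip is at rows 230-266 and the green mark at about 292-303. I'll refine the angle relative to the marks, which cancels the pivot error.

```bash
python3 - <<'E'
from h import *
from scipy.optimize import least_squares
im=grab_frame("wrist"); m=camera_model("wrist")
H,S,V=cv2.split(cv2.cvtColor(im,cv2.COLOR_BGR2HSV))
def edges(mask,c0,c1):
    p=mask[:,c0:c1].mean(1)>.5; p[:270]=0;p[380:]=0; y=np.nonzero(p)[0]; return y.min()-.5,y.max()+.5
cols=(336,364)
mk={.8:((H<18)&(S>100)),1.15:((H>45)&(H<80)&(S>100)),.45:((H>100)&(H<125)&(S>100))}
obs={k:edges(v,*cols) for k,v in mk.items()}
Y=yellow(im)[:290,308:332].mean(1)>.5; yy=np.nonzero(Y)[0]; gy=(yy.min()-.5,yy.max()+.5); print(obs,gy)
a=np.linspace(0,2*np.pi,120)
def res(p):
    Q=P+p[0]*ux+p[1]*uz; o=[]
    for k,(t,b) in obs.items():
        for ang,e in((k+.09,t),(k-.09,b)):
            pt=Q+.06*(np.sin(ang-.7)*ux+np.cos(ang-.7)*uz)-.024*np.cross(uz,ux); o.append(projw(pt,m)[0,1]-e)
    g=Q+.11*(np.sin(p[2]-.7)*ux+np.cos(p[2]-.7)*uz); u=projw(g+.013*(np.cos(a)[:,None]*ux+np.sin(a)[:,None]*uz),m)[:,1]
    return np.r_[o,u.min()-gy[0],u.max()-gy[1],p[1]*300]
s=least_squares(res,[0,0,1.1]);print(s.x,s.fun.round(1))
E
```

```text
{0.8: (np.float64(311.5), np.float64(324.5)), 1.15: (np.float64(288.5), np.float64(300.5)), 0.45: (np.float64(338.5), np.float64(353.5))} (np.float64(226.5), np.float64(263.5))
[-1.82676851e-03  1.82718725e-04  1.13825967e+00] [-0.3  0.3  1.3 -0.7 -0.  -0.5 -0.7  0.6  0.1]
```

The lever is at about 1.14, on the green mark. Next, withdraw from under the lamp and go to the switch.

```bash
python3 - <<'E'
from h import *
print(move(np.array([.45,-.2,.26]),rot(40)), move(np.array([.49,-.06,.26]),rot(45)))
s=r.read_state();p0=np.array([.45,-.2,.26]);print(move(np.array([.493,-.355,.12]),rot(0),p0,rot(40)))
for t in ("flask","bottle","switch"):
    grab_frame("top"); d=spot_in("top",t)
    if d: print(t,onz("top",d[0]["point"][::-1],{"flask":.09,"bottle":.06,"switch":.02}[t]),d[0]["confidence"])
E
```

```text
[ -6.46  15.34 -11.14  -0.09  -5.1    0.12] [-3.74  1.29 -8.42 -0.09 -0.1   0.11]
[ -5.54  15.44  13.63   0.   -40.     0.  ]
flask [ 0.71961493 -0.33036033  0.09      ] 0.56
bottle [ 0.65418729 -0.42546428  0.06      ] 0.71
switch [ 0.65545021 -0.43889017  0.02      ] 0.65
```

Request:
{"name": "carry_out", "arguments": {
  "plan": [
    [-1.3,0.5,-3,0,0,0,0.5],
    [-2.5,0.9,-6,0,0,0,0],
    [-3.7,2,-8.4,0,0,0,0],
    [-6.5,15.3,-11,0,-5,0,0],
    [-6.5,15.3,-11,0,-5,0,0],
    [-6.5,15.3,-11,0,-5,0,0],
    [-6.5,15.3,-11,0,-5,0,0],
    [-6.5,15.3,-11,0,-5,0,0],
    [-6.5,15.3,-11,0,-5,0,0],
    [-6.5,15.3,-11,0,-5,0,0]
  ]
}}

```text
time_s: 8.88
tool_pos: [0.4509, -0.1987, 0.2583]
tcp_rot: [0.94, -0.005, 0.342, 0.001]
contact_force: [-0.2, 0.3, -0.3]
finger_gap: 0.001
grasp_force: 0.0
```

```bash
python3 - <<'E'
from h import *
print(move(np.array([.493,-.355,.12]),rot(0)))
E
```

```text
[ -5.53  15.6   13.38  -0.15 -40.04   0.15]
```

Request:
{"name": "carry_out", "arguments": {
  "plan": [
    [-3,15.6,8,0,-40,0,0],
    [-3,15.6,8,0,-40,0,0],
    [-3,15.6,8,0,-40,0,0],
    [-3,15.6,8,0,-40,0,0],
    [-3,15.6,8,0,-40,0,0],
    [-5.5,15.6,13.4,0,-40,0,0],
    [-5.5,15.6,13.4,0,-40,0,0],
    [-5.5,15.6,13.4,0,-40,0,0],
    [-5.5,15.6,13.4,0,-40,0,0],
    [-5.5,15.6,13.4,0,-40,0,0],
    [-5.5,15.6,13.4,0,-40,0,0]
  ]
}}

```text
time_s: 9.8
tool_pos: [0.4943, -0.3567, 0.125]
tcp_rot: [1.0, -0.005, 0.003, 0.002]
contact_force: [0.2, 0.8, 1.0]
finger_gap: -0.003
grasp_force: 0.0
```

```bash
python3 - <<'E'
from h import *
s=r.read_state(); im=grab_frame("wrist"); m=camera_model("wrist")
H,S,V=cv2.split(cv2.cvtColor(im,cv2.COLOR_BGR2HSV)); M=((H<8)|(H>172))&(S>150)&(V>80)
n,l,st,c=cv2.connectedComponentsWithStats(M.astype(np.uint8))
for i in range(1,n):
    if st[i,4]>40: print(st[i],c[i])
print("proj switch est",projw(np.array([[.493,-.355,.0195],[.493,-.355,.035]]),m),"tip",projw(s["tool_pos"],m))
print(s["tool_pos"],s["joint_positions"].round(2),move(np.array([.493,-.355,.03]),rot(0)))
cv2.imwrite("pics/w5.png",im)
E
```

```text
[ 295  216   49   50 1880] [318.7893617  240.83882979]
proj switch est [[317.26031766 241.05247798]
 [317.16761478 248.41376761]] tip [[320.06623264 313.85799832]]
[ 0.49430705 -0.35666675  0.12503559] [-0.76  0.27  1.67  0.    1.19  0.83] [-0.18 -0.24  9.52  0.26 -0.38  0.15]
```

View pics/w5.png

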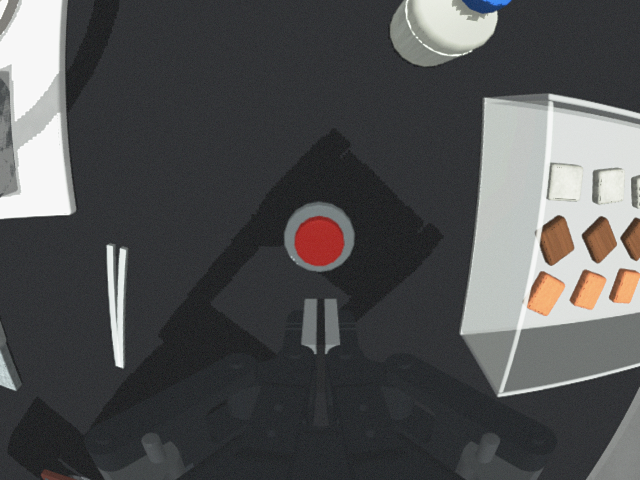

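The red button is at (241, 319), which matches the triangulated position. I'll descend in guarded steps.

Request:
{"name": "carry_out", "arguments": {
  "plan": [
    [-0.2,-0.2,3,0.2,0,0,0],
    [-0.2,-0.2,6,0.2,0,0,0],
    [-0.2,-0.2,8,0.2,0,0,0],
    [-0.2,-0.2,8.5,0.2,0,0,0],
    [-0.2,-0.2,8.5,0.2,0,0,0],
    [-0.2,-0.2,8.5,0.2,0,0,0]
  ]
}}

```text
time_s: 10.35
tool_pos: [0.4922, -0.3553, 0.0388]
tcp_rot: [1.0, -0.006, 0.002, -0.0]
contact_force: [0.3, -0.3, -0.1]
finger_gap: -0.002
grasp_force: 0.0
```

Request:
{"name": "carry_out", "arguments": {
  "plan": [
    [0,0,0.3,0,0,0,0],
    [0,0,0.6,0,0,0,0],
    [0,0,0.8,0,0,0,0],
    [0,0,0.8,0,0,0,0],
    [0,0,0.8,0,0,0,0]
  ]
}}

```text
time_s: 10.77
tool_pos: [0.4915, -0.3541, 0.0284]
tcp_rot: [1.0, -0.006, 0.001, -0.002]
contact_force: [-0.8, 0.0, -0.3]
finger_gap: -0.0
grasp_force: 0.0
```

Request:
{"name": "carry_out", "arguments": {
  "plan": [
    [0,0,0.3,0,0,0,0],
    [0,0,0.6,0,0,0,0],
    [0,0,0.6,0,0,0,0],
    [0,0,0.6,0,0,0,0]
  ]
}}

```text
time_s: 11.1
tool_pos: [0.4914, -0.3539, 0.022]
tcp_rot: [1.0, -0.006, 0.001, -0.002]
contact_force: [-1.0, 0.2, 2.2]
finger_gap: -0.001
grasp_force: 0.7
```

Request:
{"name": "carry_out", "arguments": {
  "plan": [
    [0,0,0.2,0,0,0,0],
    [0,0,0.4,0,0,0,0],
    [0,0,0.4,0,0,0,0],
    [0,0,0.4,0,0,0,0]
  ]
}}

```text
time_s: 11.43
tool_pos: [0.4916, -0.3542, 0.0185]
tcp_rot: [1.0, -0.006, 0.001, -0.001]
contact_force: [-0.9, 1.2, 4.1]
finger_gap: -0.001
grasp_force: 1.7
```

Request:
{"name": "carry_out", "arguments": {
  "plan": [
    [0,0,0.2,0,0,0,0],
    [0,0,0.5,0,0,0,0],
    [0,0,0.7,0,0,0,0],
    [0,0,0.7,0,0,0,0],
    [0,0,0.7,0,0,0,0]
  ]
}}

```text
time_s: 11.85
tool_pos: [0.4919, -0.3544, 0.0156]
tcp_rot: [1.0, -0.005, 0.001, -0.001]
contact_force: [-12.0, 9.2, 34.3]
finger_gap: 0.004
grasp_force: 16.9
```

The switch has bottomed out: force rose sharply at z = 0.0156, after about 7 mm of travel. Now lift off.

Request:
{"name": "carry_out", "arguments": {
  "plan": [
    [0,0,-1,0,0,0,0],
    [0,0,-3,0,0,0,0],
    [0,0,-6,0,0,0,0],
    [0,0,-10,0,0,0,0],
    [-5,0,-13,0,0,0,0],
    [-8,3,-15,0,0,0,0],
    [-8,6,-15,0,0,0,0],
    [-8,6,-15,0,0,0,0],
    [-8,6,-15,0,0,0,0],
    [-8,6,-15,0,0,0,0]
  ]
}}

```text
time_s: 12.68
tool_pos: [0.4103, -0.4133, 0.1601]
tcp_rot: [1.0, -0.006, 0.001, -0.002]
contact_force: [0.7, 0.5, -1.2]
finger_gap: 0.0
grasp_force: 0.0
```

```bash
python3 - <<'E'
from h import *
s=r.read_state();print(s["time_s"],s["tool_pos"],s["contact_force"].round(1),s["qvel"].round(3))
a=grab_frame("top"); b=grab_frame("scene")
c=np.hstack([cv2.resize(a[130:330,130:480],None,fx=1.14,fy=1.14),cv2.resize(b[180:380,170:470],(342,228))])[:, :800]
cv2.imwrite("pics/end.png",c)
E
```

```text
12.6833 [ 0.41025644 -0.41330459  0.16005037] [ 0.7  0.5 -1.2] [ 0.026  0.009  0.016  0.001  0.004 -0.001]
```

View pics/end.png

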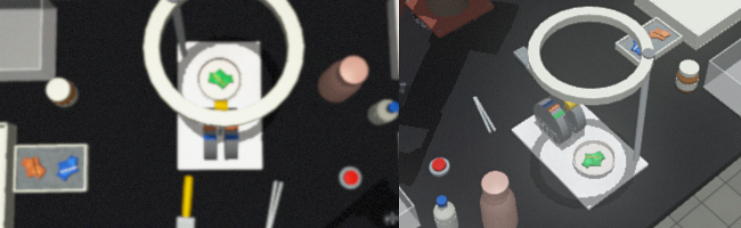

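The final views show the lever leaning away on the green mark, with its grip at (104, 221) in the left half. The switch is up, and the finds and bystanders are where they were. Handing in.

```bash
python3 -c "
from plant import r
print(r.sign_off())"
```

```text
the job is handed in; nothing more can be done
None
```

The green find lies in the dish, so I set the dimmer lever on the green mark (measured at about 1.14 rad), then pressed the red switch right down, let it come up, and handed the job in at about 13 s.

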